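Vent the three test cells in order

ROBOT

A 6-joint arm with a two-finger parallel gripper is mounted at the origin on the work surface. World frame = base frame: x ahead of the robot, y to its left, z up, the work surface at z = 0. Lengths are in m, angles in rad, forces in N, time in s.
With the tool pointing down it reaches from about 0.35 to 0.775 m from the base axis. Payload 7.3 kg.
Tool frame: the origin (TCP) lies at the very end of the fingers, on their centre line; the grasp point (between the pads) lies 19 mm behind it; z points along the fingers, y is the line along which they close (so a half turn about z gives the same grasp; the last joint's range is limited). The gripper opens to 92 mm and grips with 3 to 60 N. Pads are 19 mm wide; open, the fingers measure 130 mm over their backs; the gripper's body (75 mm by 190 mm) begins 47 mm behind the grasp point.
Start: joints at [-1.342, 0.342, 1.524, -0, 1.275, -0.146], TCP at [0.192, -0.489, 0.227] pointing down, gripper open.
Joint ranges: [-2.53, 2.53], [-0.77, 2.02], [0.04, 2.7], [-1, 4.14], [0.28, 2.66], [-3.11, 3.11]. Speed limits (rad/s): [2.57, 2.57, 3.14, 3.14, 3.14, 3.14].

INTERFACE

Orientations are given as [roll, pitch, yaw] about the fixed x, y, z axes, in that order (R = Rz(yaw) Ry(pitch) Rx(roll)).
In Python, from cell import * gives the robot as it stands.
- The arm moves only by the tool step_arm, never from a script. Its argument "commands" is a list of rows, each a list of 7 numbers: the opening, from 0 (shut) to 1 (fully open), then the shift along the world's x, y, z in cm, then the turn, a rotation vector about the world's x, y, z in rad. A call has 1 to 5 rows; each row is the pose to reach, as a shift and turn from the pose commanded when the call began; what a row does not reach only later rows make up. A row lasts 1/12 s, in which the tool goes at most 41.7 mm and 7.16 degrees, less where a joint would pass 70% of its speed; a pose out of reach is approached as far as the arm can. A call with a gripper value outside its range is refused whole. The fingers move at their own pace and stop on an object; "grip_force" is the grip in N (left out, the last holds). Time passes only in rows, so rows that repeat a pose let the fingers close. It gives the time, the measured TCP pose, the force, the opening and the grip force at its end, in the units of the state.
- observe(): the state, without advancing time (a new reading comes with each control period).
- read_camera(name): name is "side" or "top" or "wrist"; returns the picture (420x560x3 uint8, red, green, blue); there is no depth.
- camera_model(name): a dict with "vfov" (degrees; the focal length in pixels is half the picture's height over the tangent of half this angle, whatever the lens; pixels are square), "cx", "cy" (the principal point, pixels), "k1" (the pictures are not rectified: a ray, as slopes to the right and down, at radius r is drawn at 1 + k1 r^2 times it, then the intrinsics apply), "world_to_cam" (4x4, takes a point from world to camera coordinates). Camera axes: x right, y up, looking along -z (the intrinsics and any distortion apply to the point x, -y, -z); pixel columns grow to the right and rows downward; lengths in m; the calibration is good to about 2 mm. A picture is of the moment at which its call begins: read the wrist's pose just before it. camera_model takes no time and is no camera call; for the wrist camera it gives the pose at the moment of the call.
- hand_in(): hands the job in; it is judged then, once.
The state is a dict: "time": time; "qpos": joint angles; "qvel": joint speeds; "joint_efforts": joint torques, N m; "tool_pos": TCP position; "tool_rot": TCP orientation; "contact_force": force on the tool from outside, world axes, zero at the start; "torque": the same for the moment, N m; "opening": finger opening in m; "grip_force": force on a finger pad.
Only numpy, scipy, OpenCV 4.12 (cv2) and the standard library are available. Lean on these libraries where they do the work, as an engineer would, in place of code of your own. Each camera call takes 0.05 s, during which the arm holds its last target. There are 200 camera calls.

TASK

With the fingertips, press down the black vent plunger on top of each steel test cell, one after the other: the tallest cell first, then the middle one, then the lowest, each with a light push that leaves its plunger down, without ramming it into its stop. Only touch, never lift or shove the cells, and leave the jar, the brass weight, the sample cutter and the mouse where they are.

Things in the scene. Friction and masses are not known exactly. Their poses are not given: they have to be found in the camera images.
- stand: Fixed low white stand with a white top and a dark blue front panel, 260 mm (its x) by 500 mm (its y) by 50 mm high, carrying the three cells in a row along its y. Origin: centre of its underside, on the bench; z up.
- cell_tall: The tallest and slimmest of three loose upright round steel test cells, 58 mm diameter, 100 mm from foot to lid, about 1 kg, standing on the stand. A 12 mm brass stub sticks out 10 mm from its side near the foot. Origin: centre of its underside, z up; which cell stands at which place in the row varies.
- vent_tall_top (a point): Centre of the top face of the vent plunger of the tallest and slimmest cell: a flat round black cap, 26 mm diameter and 10 mm thick, on the cell's axis, on a stem in the middle of the lid. When up, its top is 38 mm above the lid (138 mm above the cell's foot, 188 mm above the bench). This point moves down with the cap.
- vent_tall (a joint): How far that plunger is pressed down, m: 0 is up, 0.016 is a hard stop. It stays down where it is left. Pushed slowly it resists with 3.6 N at first, 5 N at 0.008 and 6.5 N just before the stop, a little more when pushed fast; running into the stop at 20 mm/s already gives a peak of about 30 N. It counts as pressed beyond 0.004.
- cell_middle: The middle-sized of three loose upright round steel test cells, 72 mm diameter, 80 mm from foot to lid, about 1 kg, standing on the stand. A 12 mm brass stub sticks out 10 mm from its side near the foot. Origin: centre of its underside, z up; which cell stands at which place in the row varies.
- vent_middle_top (a point): Centre of the top face of the vent plunger of the middle-sized cell: a flat round black cap, 26 mm diameter and 10 mm thick, on the cell's axis, on a stem in the middle of the lid. When up, its top is 38 mm above the lid (118 mm above the cell's foot, 168 mm above the bench). This point moves down with the cap.
- vent_middle (a joint): How far that plunger is pressed down, m: 0 is up, 0.016 is a hard stop. It stays down where it is left. Pushed slowly it resists with 3.6 N at first, 5 N at 0.008 and 6.5 N just before the stop, a little more when pushed fast; running into the stop at 20 mm/s already gives a peak of about 30 N. It counts as pressed beyond 0.004.
- cell_low: The lowest and broadest of three loose upright round steel test cells, 88 mm diameter, 60 mm from foot to lid, about 1 kg, standing on the stand. A 12 mm brass stub sticks out 10 mm from its side near the foot. Origin: centre of its underside, z up; which cell stands at which place in the row varies.
- vent_low_top (a point): Centre of the top face of the vent plunger of the lowest and broadest cell: a flat round black cap, 26 mm diameter and 10 mm thick, on the cell's axis, on a stem in the middle of the lid. When up, its top is 38 mm above the lid (98 mm above the cell's foot, 148 mm above the bench). This point moves down with the cap.
- vent_low (a joint): How far that plunger is pressed down, m: 0 is up, 0.016 is a hard stop. It stays down where it is left. Pushed slowly it resists with 3.6 N at first, 5 N at 0.008 and 6.5 N just before the stop, a little more when pushed fast; running into the stop at 20 mm/s already gives a peak of about 30 N. It counts as pressed beyond 0.004.
- jar: Bystander: loose amber jar with a white lid, 38 mm diameter, 45 mm high, on the front strip (-x side) of the stand. Origin: centre of its underside.
- weight: Bystander: loose brass calibration weight, 30 mm diameter, 46 mm high, on the front strip (-x side) of the stand. Origin: centre of its underside.
- cutter: Bystander: loose green round sample cutter with a black knob, 104 mm diameter, 98 mm high, on a 3 mm green mat on the bench to the left (+y) of the stand. Origin: centre of its underside.
- mouse: Bystander: loose grey computer mouse, 100 x 58 x 31 mm, on the bench to the right (-y) of the stand. Origin: centre of its underside.
There are look-alikes about, which are no part of the job. What is shaped like the cell_low but blue or purple is not meant.

How it is judged:
By the outcome, as a careful person would: the job done as asked, in the order asked, and still so for the second after the job is handed in, with the robot touching nothing.
It also fails if it takes over 42 s, if anything falls off the work surface, if the arm or the gripper's body presses on something with over 40 N, if the wrist force passes 120 N, or if a joint passes its speed limit or range.

## Working session

There is one attempt and no reset: what is moved stays moved. The work goes in short steps, Python scripts to look and compute and a tool call to move; the robot and the scene stay as the last step left them, time stands still between calls to the robot, and variables do not carry over. Pictures are saved under pics/ and viewed, at most 10 in all, crops included, and the job is handed in when it is done.

Besides the shell and the picture viewer there is one more tool, called after "Call:" in YAML: its name, and indented under it one key for each argument. step_arm: Moves the arm, as the interface text tells. Its arguments: {"type":"object","properties":{"commands":{"type":"array"},"grip_force":{"type":"number"}},"required":["commands"]}

```bash
mkdir -p pics
python3 - <<'E'
from cell import *
import cv2
for n in ("top","side"):
    cv2.imwrite(f"pics/{n}0.png",read_camera(n)[:,:,::-1])
    m=camera_model(n);print(n,m)
print(observe())
E
```

```text
top {'vfov': 51.18111292535524, 'cx': 283.7195190512944, 'cy': 210.20317219719013, 'k1': -0.0043402848909517315, 'world_to_cam': array([[-0.00477025, -0.99992922, -0.01089928,  0.04581257],
       [ 0.99247287, -0.00606792,  0.12231431, -0.62577888],
       [-0.12237179, -0.01023377,  0.99243157, -1.23893174],
       [ 0.        ,  0.        ,  0.        ,  1.        ]])}
side {'vfov': 43.22581439110787, 'cx': 280.534209425003, 'cy': 207.9002847498318, 'k1': -0.09171712295958331, 'world_to_cam': array([[-7.91777915e-01, -6.10808067e-01,  1.11325782e-03,
         5.17300870e-01],
       [ 3.18290774e-01, -4.11036823e-01,  8.54248039e-01,
        -2.91196167e-01],
       [-5.21324003e-01,  6.76729071e-01,  5.19864452e-01,
        -1.39057105e+00],
       [ 0.00000000e+00,  0.00000000e+00,  0.00000000e+00,
         1.00000000e+00]])}
{'time': 0.1, 'qpos': array([-1.34197856e+00,  3.42640912e-01,  1.52491871e+00, -1.77949344e-05,
        1.27539426e+00, -1.46009798e-01]), 'qvel': array([ 2.68174920e-04, -3.05232751e-03, -4.16131951e-03, -1.34051781e-03,
       -2.89976709e-05,  2.11506273e-03]), 'joint_efforts': array([ 1.39230200e-03, -4.32006133e+01, -2.44694495e+01,  7.19041144e-02,
        5.25509776e-02, -4.88398518e-05]), 'tool_pos': array([ 0.19213687, -0.48818985,  0.22612173]), 'tool_rot': array([-3.14024344e+00, -1.81210120e-04,  3.74832639e-01]), 'contact_force': array([ 1.20138074,  0.52432666, -0.66261321]), 'torque': array([-0.02052922, -0.03975344,  0.0466528 ]), 'grip_force': 0.0, 'opening': 0.09198725039465526}
```

View pics/top0.png

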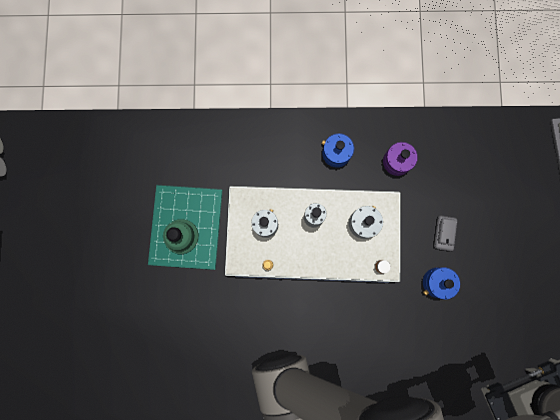

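View pics/side0.png

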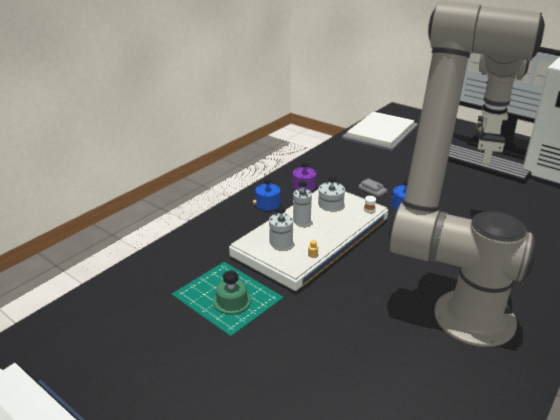

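The top view shows the middle cell at about (264,222), the tallest at (315,214) and the lowest at (368,221), all grey steel on the stand. The blue cells at (338,150) and (441,284) and the purple one at (402,158) are look-alikes off the stand. The side view agrees: tall cell in the middle of the row (302,205), middle cell nearest the camera (281,230), low cell farthest (331,195). The jar (384,267) and weight (267,265) are on the front strip.

```bash
cat > h.py <<'E'
import numpy as np, cv2
from cell import *
def ray(n,uv):
    m=camera_model(n); f=210/np.tan(np.radians(m["vfov"]/2))
    d=np.array([(uv[0]-m["cx"])/f,(uv[1]-m["cy"])/f]); p=d.copy()
    for _ in range(20): p=d/(1+m["k1"]*(p@p))
    T=m["world_to_cam"]; R=T[:3,:3]
    return -R.T@T[:3,3], R.T@np.array([p[0],-p[1],-1])
def onz(n,uv,z):
    o,d=ray(n,uv); return o+d*(z-o[2])/d[2]
def tri(a,b):
    (o,d),(p,e)=a,b; s=np.linalg.lstsq(np.c_[d,-e],p-o,rcond=None)[0]
    x,y=o+d*s[0],p+e*s[1]; return (x+y)/2,np.linalg.norm(x-y)
def blob(img,uv,r,thr):
    u,v=uv; g=img.max(2)[v-r:v+r+1,u-r:u+r+1]
    n,l,s,c=cv2.connectedComponentsWithStats((g<thr).astype(np.uint8))
    i=1+np.argmin([np.hypot(*(c[k]-r))-0.1*min(s[k,4],60) for k in range(1,n)])
    return c[i]+[u-r,v-r], s[i]
E
python3 - <<'E'
from h import *
t=cv2.imread("pics/top0.png");s=cv2.imread("pics/side0.png")
for nm,uv,sv,z in(("tall",(315,213),(302,187),.188),("mid",(264,222),(281,218),.168),("low",(368,221),(332,184),.148)):
    c,st=blob(t,uv,11,60); d,sd=blob(s,sv,8,60)
    P,e=tri(ray("top",c),ray("side",d))
    print(nm,c.round(1),st,d.round(1),sd,"onz",onz("top",c,z-.005).round(4),"tri",P.round(4),e.round(4))
A=cv2.resize(t[190:290,220:410],None,fx=4,fy=4,interpolation=cv2.INTER_CUBIC)[:300]
B=cv2.resize(s[165:265,220:400],None,fx=4,fy=4,interpolation=cv2.INTER_CUBIC)[:300]
w=min(A.shape[1],B.shape[1]);cv2.imwrite("pics/crop0.png",np.vstack([A[:,:w],B[:,:w]]))
E
```

```text
tall [315.9 212.3] [ 7  6 10 10 57] [302.3 183.9] [ 5  3  8  5 32] onz [ 0.6022 -0.0421  0.183 ] tri [ 0.6018 -0.0423  0.1833] 0.0008
mid [263.6 221.5] [ 7  6  9 10 68] [278.2 210.9] [ 0  0 12  3 31] onz [0.5813 0.094  0.163 ] tri [0.5843 0.096  0.1585] 0.0062
low [368.7 220.4] [ 6  6 11 10 66] [332.4 178.4] [ 0  0 17  7 98] onz [ 0.5844 -0.1846  0.143 ] tri [ 0.5825 -0.1844  0.1488] 0.0032
```

View pics/crop0.png

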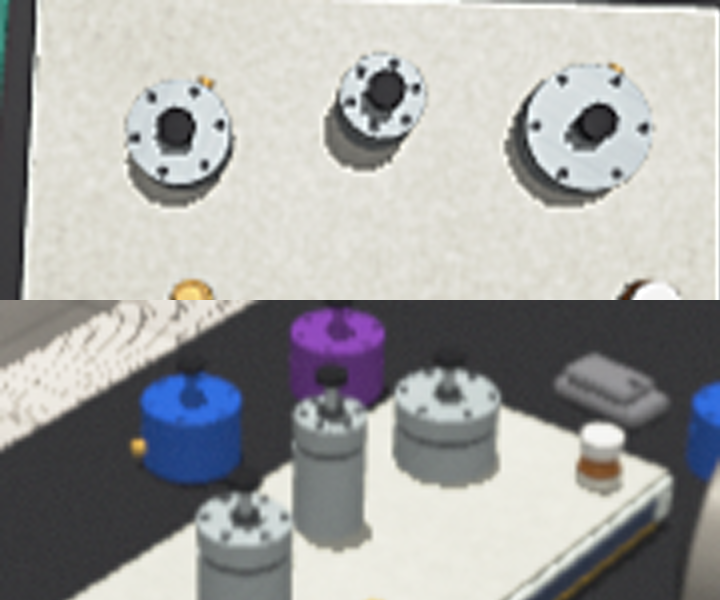

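The crop confirms the identification: slim tall cell in the middle, medium cell to its left, broad low cell to its right, all grey with black caps up. Cap positions agree with the given heights: tall (0.602,-0.042), middle (0.581,0.094), low (0.5845,-0.185). Next I shut the fingers and go above the tall cap.

Call:
step_arm:
  commands:
    - [0,3,3,0.5,0,0,0]
    - [0,6,6.5,0.5,0,0,0]
    - [0,9,10,0.5,0,0,0]
    - [0,12,13,0.5,0,0,0]
    - [0,14,15,0.5,0,0,0]

```text
time: 0.52
tool_pos: [0.333, -0.3366, 0.2316]
tool_rot: [-3.141, -0.0, 0.374]
contact_force: [1.0, -0.4, 0.7]
opening: 0.0632
grip_force: 0.0
```

Call:
step_arm:
  commands:
    - [0,3,3,0,0,0,0]
    - [0,6,6.5,0,0,0,0]
    - [0,9,10,0,0,0,0]
    - [0,12,13,0,0,0,0]
    - [0,14,15,0,0,0,0]

```text
time: 0.93
tool_pos: [0.4732, -0.1863, 0.2316]
tool_rot: [-3.141, 0.0, 0.375]
contact_force: [1.2, -0.3, 0.1]
opening: 0.0297
grip_force: 0.0
```

Call:
step_arm:
  commands:
    - [0,3,3,0,0,0,0]
    - [0,6,6.5,0,0,0,0]
    - [0,9,10,0,0,0,0]
    - [0,12,13,0,0,0,0]
    - [0,13,14.5,0,0,0,0]

```text
time: 1.35
tool_pos: [0.604, -0.0406, 0.231]
tool_rot: [-3.141, -0.0, 0.377]
contact_force: [0.2, -0.6, 0.3]
opening: 0.0007
grip_force: 0.0
```

Call:
step_arm:
  commands:
    - [0,-0.2,-0.1,-1,0,0,0]
    - [0,-0.2,-0.1,-2,0,0,0]
    - [0,-0.2,-0.1,-3,0,0,0]
    - [0,-0.2,-0.1,-3.5,0,0,0]
    - [0,-0.2,-0.1,-3.8,0,0,0]

```text
time: 1.77
tool_pos: [0.5993, -0.0454, 0.1924]
tool_rot: [-3.141, 0.002, 0.373]
contact_force: [-0.6, -0.0, -0.2]
opening: 0.0003
grip_force: 0.0
```

Call:
step_arm:
  commands:
    - [0,0,0,-0.1,0,0,0]
    - [0,0,0,-0.2,0,0,0]
    - [0,0,0,-0.3,0,0,0]
    - [0,0,0,-0.4,0,0,0]
    - [0,0,0,-0.5,0,0,0]

```text
time: 2.18
tool_pos: [0.6004, -0.0447, 0.1891]
tool_rot: [3.141, -0.001, 0.375]
contact_force: [0.2, -0.6, -0.1]
opening: 0.0004
grip_force: 0.0
```

Call:
step_arm:
  commands:
    - [0,0,0,-0.1,0,0,0]
    - [0,0,0,-0.2,0,0,0]
    - [0,0,0,-0.3,0,0,0]
    - [0,0,0,-0.4,0,0,0]
    - [0,0,0,-0.5,0,0,0]

```text
time: 2.6
tool_pos: [0.6004, -0.0447, 0.1841]
tool_rot: [3.141, -0.001, 0.375]
contact_force: [-0.3, -1.1, 4.8]
opening: 0.0004
grip_force: 2.1
```

Contact at about 4.8 N. I push about 4.5 mm further, which leaves several mm before the stop.

Call:
step_arm:
  commands:
    - [0,0,0,-0.1,0,0,0]
    - [0,0,0,-0.2,0,0,0]
    - [0,0,0,-0.3,0,0,0]
    - [0,0,0,-0.4,0,0,0]
    - [0,0,0,-0.5,0,0,0]

```text
time: 3.02
tool_pos: [0.6004, -0.0446, 0.1788]
tool_rot: [3.141, -0.0, 0.375]
contact_force: [-0.9, -0.3, 3.7]
opening: 0.0003
grip_force: 2.6
```

Call:
step_arm:
  commands:
    - [0,0,0,0,0,0,0]
    - [0,0,0,0,0,0,0]

```text
time: 3.18
tool_pos: [0.6003, -0.0446, 0.1786]
tool_rot: [3.141, -0.0, 0.375]
contact_force: [-0.9, -0.9, 2.4]
opening: 0.0005
grip_force: 1.7
```

Call:
step_arm:
  commands:
    - [0,0,0,0.4,0,0,0]
    - [0,0,0,1.5,0,0,0]
    - [0,0,0,3.2,0,0,0]
    - [0,0,0,3.5,0,0,0]
    - [0,0,0,3.5,0,0,0]

```text
time: 3.6
tool_pos: [0.6007, -0.0445, 0.2145]
tool_rot: [3.141, -0.002, 0.375]
contact_force: [0.8, -0.4, -0.7]
opening: 0.0008
grip_force: 0.0
```

Call:
step_arm:
  commands:
    - [0,-0.5,3,0,0,0,0]
    - [0,-1,6.5,0,0,0,0]
    - [0,-1.5,10,0,0,0,0]
    - [0,-1.9,13,0,0,0,0]
    - [0,-1.9,13.9,0,0,0,0]

```text
time: 4.02
tool_pos: [0.5796, 0.0985, 0.2125]
tool_rot: [-3.139, 0.002, 0.378]
contact_force: [0.0, -0.5, -0.4]
opening: 0.0004
grip_force: 0.0
```

Call:
step_arm:
  commands:
    - [0,0,0,0,0,0,0]
    - [0,0,0,-1,0,0,0]
    - [0,0,0,-2,0,0,0]
    - [0,0,0,-2.6,0,0,0]
    - [0,0,0,-2.8,0,0,0]

```text
time: 4.43
tool_pos: [0.5804, 0.093, 0.1834]
tool_rot: [-3.141, 0.004, 0.373]
contact_force: [-0.1, 0.4, -0.0]
opening: 0.0
grip_force: 0.0
```

Run:
```python
from h import *
o=observe();print(o["tool_pos"],o["contact_force"])
t=read_camera("top");s=read_camera("side")
A=cv2.resize(t[180:280,220:410],None,fx=4,fy=4)[:300]
B=cv2.resize(s[160:260,220:410],None,fx=4,fy=4)[:300]
cv2.imwrite("pics/mid1.png",np.vstack([A,B])[:,:,::-1])
```

```text
[0.58043058 0.09298131 0.18339403] [-0.14456363  0.38534363 -0.02800328]
```

View pics/mid1.png

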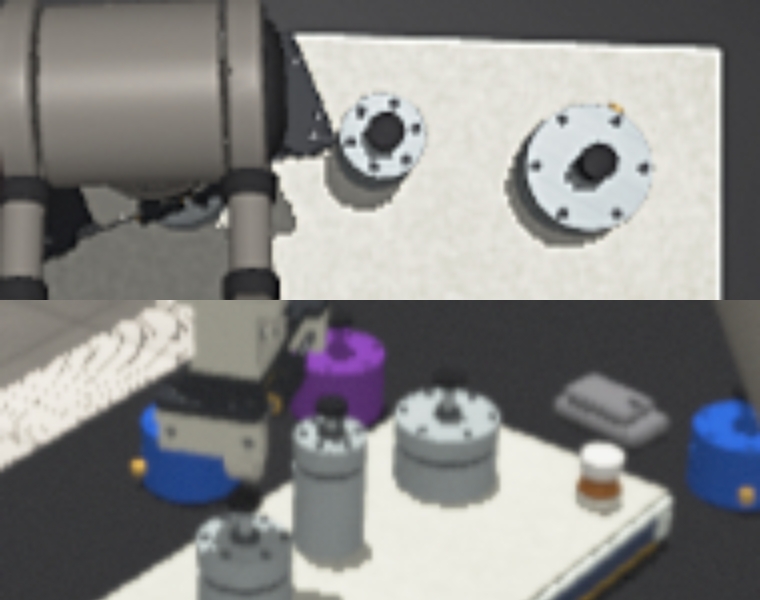

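The picture shows the tall cap now low on its lid (side crop (332,408)), its cell unmoved. The closed fingertips hang just above the middle cap (side crop (245,495)). Next is the middle press.

Call:
step_arm:
  commands:
    - [0,0,0,-0.4,0,0,0]
    - [0,0,0,-0.8,0,0,0]
    - [0,0,0,-1.1,0,0,0]
    - [0,0,0,-1.2,0,0,0]
    - [0,0,0,-1.3,0,0,0]

```text
time: 4.95
tool_pos: [0.5812, 0.0945, 0.1725]
tool_rot: [-3.142, 0.0, 0.375]
contact_force: [-0.4, 0.3, -0.3]
opening: 0.0007
grip_force: 0.0
```

Call:
step_arm:
  commands:
    - [0,0,0,-0.1,0,0,0]
    - [0,0,0,-0.2,0,0,0]
    - [0,0,0,-0.3,0,0,0]
    - [0,0,0,-0.4,0,0,0]
    - [0,0,0,-0.5,0,0,0]

```text
time: 5.37
tool_pos: [0.5813, 0.0944, 0.1679]
tool_rot: [3.141, -0.0, 0.375]
contact_force: [-1.4, 0.4, 3.4]
opening: 0.0004
grip_force: 1.7
```

Call:
step_arm:
  commands:
    - [0,0,0,-0.1,0,0,0]
    - [0,0,0,-0.2,0,0,0]
    - [0,0,0,-0.3,0,0,0]
    - [0,0,0,-0.4,0,0,0]
    - [0,0,0,-0.5,0,0,0]

```text
time: 5.78
tool_pos: [0.5813, 0.0945, 0.1629]
tool_rot: [3.141, -0.0, 0.375]
contact_force: [-1.1, -0.3, 4.0]
opening: 0.0007
grip_force: 2.2
```

Call:
step_arm:
  commands:
    - [0,0,0,-0.1,0,0,0]
    - [0,0,0,-0.2,0,0,0]
    - [0,0,0,-0.3,0,0,0]
    - [0,0,0,-0.4,0,0,0]
    - [0,0,0,-0.4,0,0,0]

```text
time: 6.2
tool_pos: [0.5813, 0.0945, 0.1586]
tool_rot: [3.142, -0.0, 0.375]
contact_force: [-0.0, 0.4, 3.5]
opening: 0.0004
grip_force: 1.7
```

Call:
step_arm:
  commands:
    - [0,0,0,0.4,0,0,0]
    - [0,0,0,1.8,0,0,0]
    - [0,0,0,4,0,0,0]
    - [0,0,0,6,0,0,0]
    - [0,0,0,6,0,0,0]

```text
time: 6.62
tool_pos: [0.583, 0.0945, 0.2226]
tool_rot: [3.139, -0.006, 0.375]
contact_force: [1.7, -0.3, 0.0]
opening: 0.0003
grip_force: 0.0
```

Call:
step_arm:
  commands:
    - [0,0,-3,0,0,0,0]
    - [0,0,-6.5,0,0,0,0]
    - [0,0,-10,0,0,0,0]
    - [0,0,-13.5,0,0,0,0]
    - [0,0,-17,0,0,0,0]

```text
time: 7.03
tool_pos: [0.5806, -0.077, 0.2177]
tool_rot: [-3.141, 0.001, 0.375]
contact_force: [0.3, 0.9, -0.0]
opening: 0.0004
grip_force: 0.0
```

Call:
step_arm:
  commands:
    - [0,0.1,-3.5,0,0,0,0]
    - [0,0.2,-7,0,0,0,0]
    - [0,0.3,-10,0,0,0,0]
    - [0,0.3,-10.9,0,0,0,0]
    - [0,0.3,-10.9,0,0,0,0]

```text
time: 7.45
tool_pos: [0.5836, -0.1869, 0.2174]
tool_rot: [-3.141, 0.001, 0.371]
contact_force: [0.3, 0.4, 0.2]
opening: 0.0004
grip_force: 0.0
```

Call:
step_arm:
  commands:
    - [0,0,0,-1.5,0,0,0]
    - [0,0,0,-3,0,0,0]
    - [0,0,0,-4.5,0,0,0]
    - [0,0,0,-5.2,0,0,0]
    - [0,0,0,-5.5,0,0,0]

```text
time: 7.87
tool_pos: [0.5836, -0.1827, 0.1621]
tool_rot: [-3.139, 0.002, 0.376]
contact_force: [0.6, -0.3, 0.1]
opening: 0.0003
grip_force: 0.0
```

Run:
```python
from h import *
o=observe();print(o["tool_pos"],o["contact_force"])
t=read_camera("top");s=read_camera("side")
A=cv2.resize(t[180:280,220:410],None,fx=4,fy=4)[:300]
B=cv2.resize(s[160:260,220:410],None,fx=4,fy=4)[:300]
cv2.imwrite("pics/low1.png",np.vstack([A,B])[:,:,::-1])
```

```text
[ 0.58358264 -0.18267     0.16210252] [ 0.60966849 -0.32404621  0.08392191]
```

View pics/low1.png

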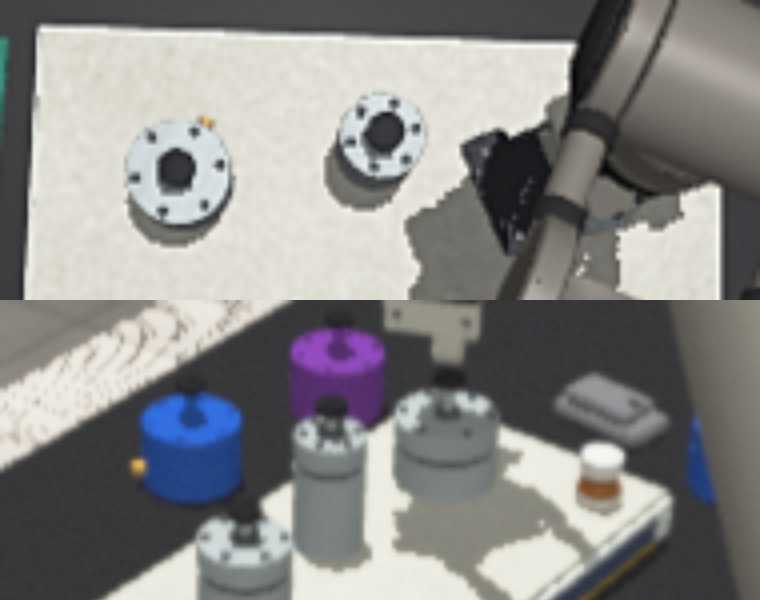

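The middle cap is now down (side crop (245,507)) and the other cells stand where they did. The fingertips are just above the low cap (side crop (450,378)).

Call:
step_arm:
  commands:
    - [0,0,0,-0.3,0,0,0]
    - [0,0,0,-0.6,0,0,0]
    - [0,0,0,-0.9,0,0,0]
    - [0,0,0,-1,0,0,0]
    - [0,0,0,-1.1,0,0,0]

```text
time: 8.38
tool_pos: [0.5842, -0.1846, 0.1527]
tool_rot: [3.142, 0.0, 0.375]
contact_force: [0.3, -0.6, 0.4]
opening: 0.0001
grip_force: 0.0
```

Call:
step_arm:
  commands:
    - [0,0,0,-0.1,0,0,0]
    - [0,0,0,-0.2,0,0,0]
    - [0,0,0,-0.3,0,0,0]
    - [0,0,0,-0.4,0,0,0]
    - [0,0,0,-0.5,0,0,0]

```text
time: 8.8
tool_pos: [0.5843, -0.1846, 0.1479]
tool_rot: [3.141, -0.0, 0.375]
contact_force: [-2.0, 0.1, 3.8]
opening: 0.0003
grip_force: 1.7
```

Call:
step_arm:
  commands:
    - [0,0,0,-0.1,0,0,0]
    - [0,0,0,-0.2,0,0,0]
    - [0,0,0,-0.3,0,0,0]
    - [0,0,0,-0.4,0,0,0]
    - [0,0,0,-0.5,0,0,0]

```text
time: 9.22
tool_pos: [0.5843, -0.1846, 0.1429]
tool_rot: [3.141, -0.0, 0.375]
contact_force: [-1.4, -0.1, 4.3]
opening: -0.0001
grip_force: 2.2
```

Call:
step_arm:
  commands:
    - [0,0,0,-0.1,0,0,0]
    - [0,0,0,-0.2,0,0,0]
    - [0,0,0,-0.3,0,0,0]
    - [0,0,0,-0.4,0,0,0]
    - [0,0,0,-0.4,0,0,0]

```text
time: 9.63
tool_pos: [0.5843, -0.1846, 0.1386]
tool_rot: [3.141, -0.0, 0.375]
contact_force: [-1.5, 0.6, 3.7]
opening: 0.0003
grip_force: 1.7
```

Call:
step_arm:
  commands:
    - [0,0,0,0.4,0,0,0]
    - [0,0,0,1.8,0,0,0]
    - [0,0,0,4,0,0,0]
    - [0,0,0,7,0,0,0]
    - [0,0,0,9,0,0,0]

```text
time: 10.05
tool_pos: [0.5845, -0.1846, 0.2306]
tool_rot: [3.141, -0.001, 0.375]
contact_force: [0.3, -0.2, 0.3]
opening: 0.0003
grip_force: 0.0
```

Call:
step_arm:
  commands:
    - [0,-3,-3,1,0,0,0]
    - [0,-6,-6,1,0,0,0]
    - [0,-9,-9,1,0,0,0]
    - [0,-12,-12,1,0,0,0]
    - [0,-14,-14,1,0,0,0]

```text
time: 10.47
tool_pos: [0.442, -0.3261, 0.2386]
tool_rot: [-3.141, 0.001, 0.374]
contact_force: [0.1, -0.7, 0.3]
opening: 0.0005
grip_force: 0.0
```

Call:
step_arm:
  commands:
    - [0,-2,-3,0,0,0,0]
    - [0,-4,-6,0,0,0,0]
    - [0,-5,-7,0,0,0,0]
    - [0,-5,-7,0,0,0,0]
    - [0,-5,-7,0,0,0,0]

```text
time: 10.88
tool_pos: [0.3938, -0.3948, 0.2383]
tool_rot: [-3.141, -0.0, 0.373]
contact_force: [0.0, -0.9, -0.4]
opening: 0.0004
grip_force: 0.0
```

Run:
```python
from h import *
o=observe();print(o["tool_pos"],o["contact_force"])
t=read_camera("top")[:,:,::-1];s=read_camera("side")[:,:,::-1]
for nm,uv in(("tall",(315,214)),("mid",(264,222)),("low",(368,221))):
    print(nm,blob(np.ascontiguousarray(t),uv,11,60)[0].round(1))
A=cv2.resize(t[180:280,220:410],None,fx=4,fy=4)[:300]
B=cv2.resize(s[160:260,220:410],None,fx=4,fy=4)[:300]
cv2.imwrite("pics/end.png",np.vstack([A,B]))
```

```text
[ 0.39378726 -0.39478827  0.23833233] [ 0.03885952 -0.88232878 -0.38764276]
tall [315.8 212.7]
mid [263.7 221.9]
low [368.5 220.7]
```

View pics/end.png

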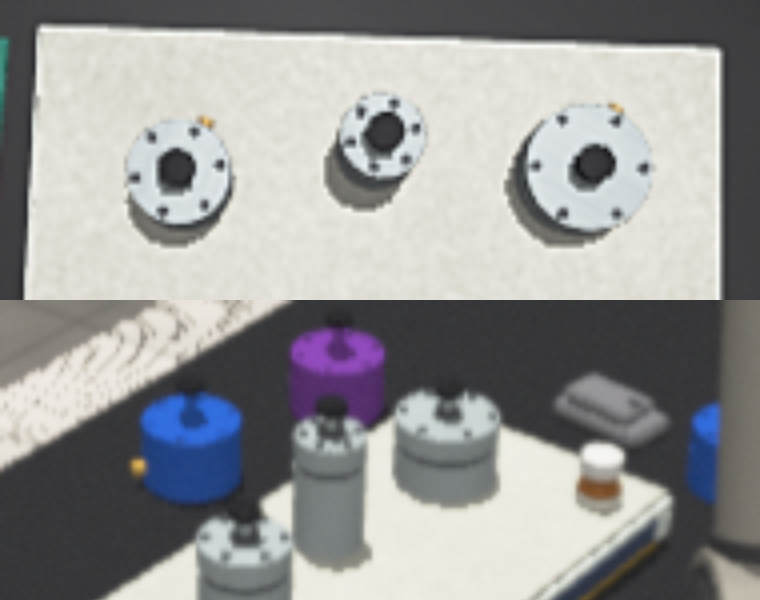

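All three caps are down (side crop (332,408), (245,507) and (450,386)). The cells stand where they did, and the robot is clear.

```bash
python3 -c "from cell import *; print(hand_in())"
```

```text
the job is handed in; nothing more can be done
None
```

I pressed the three vent plungers about 9 mm down in the order tall, middle, low, with readings under 5 N and no stop hit, and handed the job in at about 11 s; the final pictures show the cells unmoved.

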